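# Make up the table caddy, leave what is not for guests

### The arm

A 6-joint arm with a two-finger parallel gripper is mounted at the origin on a cart in front of the work surface, level with it; the furniture and walls round the work are solid. World frame = base frame: x ahead of the robot, y to its left, z up, the work surface at z = 0. Lengths are in m, angles in rad, forces in N, time in s.
With the tool pointing down it reaches from about 0.4 to 0.825 m from the base axis. Payload 7 kg.
Tool frame: the origin (TCP) lies at the very end of the fingers, on their centre line; the grasp point (between the pads) lies arm.hold_point_z behind it (arm.hold_point_z is the distance from the TCP to the grasp point, in m); z points along the fingers, y is the line along which they close (so a half turn about z gives the same grasp; the last joint's range is limited). The gripper opens to 88 mm and grips with 3 to 60 N. Pads are 19 mm wide; open, the fingers measure 130 mm over their backs; the gripper's body (78 mm by 193 mm) begins 47 mm behind the grasp point.
Start: joints at [1.613, 0.359, 0.012, 0, -1.224, -0.288], TCP at [0.164, 0.655, 0.192] pointing down, gripper open.
Joint ranges: [-3.07, 3.07], [-1.43, 2.12], [-1.02, 1.25], [-3.03, 1.67], [-3.05, -0], [-3.03, 3.03]. Speed limits (rad/s): [2.39, 2.39, 3.01, 3.14, 3.14, 3.14].

### API

Orientations are given as [roll, pitch, yaw] about the fixed x, y, z axes, in that order (R = Rz(yaw) Ry(pitch) Rx(roll)).
In Python, from station import arm gives the robot as it stands.
- The arm moves only by the shell command python3 -m creep 'ROWS' [FORCE]. ROWS is one flat JSON list of numbers that holds 1 to 20 rows one after another, with no inner brackets; each row has 5 numbers: the finger opening in m, then dx, dy, dz in units of 25 mm, then a turn about the tool's z in units of 0.05 rad; each row is the pose to reach, as a shift and turn from the pose commanded when the command began, along the tool's axes at that moment; what a row does not reach only later rows make up. A row lasts 1/12 s, in which the tool goes at most 0.0417 m and 0.125 rad, less where a joint would pass 70% of its speed; a pose out of reach is approached as far as the arm can. The fingers move at their own pace and stop on an object; FORCE is the grip in N (left out, the last holds). Time passes only in rows, so rows that do not move let the fingers close. It prints the time, the measured TCP pose, the force, the opening and the grip force at its end. Input that does not fit is refused with a message, and nothing moves.
- arm.get_state(): the state, without advancing time (a new reading comes with each control period).
- arm.grab_frame(name): name is "side" or "top" or "wrist"; returns the picture (400x640x3 uint8, red, green, blue); there is no depth.
- arm.camera_params(name): a dict with "fx", "fy", "cx", "cy" (pixels), "D" ([k1, k2, p1, p2, k3] as OpenCV has them; the pictures are not rectified), "T" (4x4, takes a point from camera to world coordinates); the wrist camera has in their place "hand_eye" (4x4, takes a point from camera to tool coordinates, whose origin is the TCP and whose axes are the flange's). Camera axes: x right, y down, z forward; pixel columns grow to the right and rows downward; lengths in m; the calibration is good to about 2 mm. A picture is of the moment at which its call begins: read the wrist's pose just before it. camera_params takes no time and is no camera call.
- arm.job_done(): hands the job in; it is judged then, once.
The state is a dict: "t": time; "q": joint angles; "qd": joint speeds; "joint_efforts": joint torques, N m; "eef_pos": TCP position; "ee_rot": TCP orientation; "force": force on the tool from outside, world axes, zero at the start; "moment": the same for the moment, N m; "width": finger opening in m; "gripper_force": force on a finger pad.
Only numpy, scipy, OpenCV 4.12 (cv2) and the standard library are available. Lean on these libraries where they do the work, as an engineer would, in place of code of your own. Each camera call takes 0.05 s, during which the arm holds its last target. There are 200 camera calls.

### The job

Make up the wooden table caddy for a guest table: stand the salt shaker (clear glass, pale cap) in the middle of the white pad, the pepper shaker (dark wood, black cap) in the middle of the black pad and the little glass of toothpicks in the middle of the yellow pad, all upright, and lay the single porcelain spoon from the counter flat and lengthwise in the caddy's front trough. Take them from the open counter round the caddy, not the spares at the back beside the laptop or the spoon on the dish stack. Leave the blue-capped cleaner shaker and the wooden-handled stamp standing where they are; they are not for guests.

Things in the scene. Friction and masses are not known exactly. Their poses are not given: they have to be found in the camera images.
- salt_shaker: loose salt shaker to move, on the open counter near the caddy (not the fixed spare at the back by the laptop), clear glass body with a pale grey domed cap, round, 39 mm diameter, 76 mm tall. Origin: centre of its underside; z up along its axis.
- pepper_shaker: loose pepper shaker to move, dark brown wooden body with a black cap, round, 39 mm diameter (slightly waisted, 34 mm at 50 mm up), 76 mm tall. Origin: centre of its underside; z up along its axis.
- toothpicks: loose little clear glass of toothpicks to move, on the open counter near the caddy (not the fixed spare at the back by the laptop), round, 42 mm diameter; the glass is 50 mm tall and can be gripped only up to there, the picks reach 66 mm. Origin: centre of its underside; z up.
- spoon: loose white porcelain spoon to move, lying right side up on the counter, 79 mm long along its y axis, 21 mm wide along its x axis, 14 mm high. Origin: centre of its underside; z up. Grip it across its width (along x) at the middle, with the fingertips nearly down on the surface.
- cleaner_shaker: loose look-alike that stays where it is: shaker of the same shape as the pepper shaker, grey body with a blue cap, 39 mm diameter, 76 mm tall. Origin: centre of its underside.
- stamp: loose look-alike that stays where it is, near the caddy (another, fixed, is at the back): rubber stamp with a turned brown wooden handle on a black 22x44 mm base, 66 mm tall. Origin: centre of its underside; its long side is along y.
- caddy: fixed open wooden caddy, 170 (x) by 230 (y) mm, origin centre of underside, floor 6 mm thick. Far side (+x): three bays 70 mm square inside, centres x 45, y -75, 0, 75; wall tops 16 mm above the counter. Near side (-x, towards the robot): spoon trough lying along y, inside x -80 to 5, y -110 to 110 (centre x -37.5); outer walls 11 mm high, the wall to the bays 16.
- white_pad: fixed round white pad, 62 mm diameter, 2 mm thick, in the middle of one of the caddy's bays (which bay varies). Origin: centre of its underside, 6 mm above the counter; its top is 8 mm above the counter.
- black_pad: fixed round black pad, 62 mm diameter, 2 mm thick, in the middle of one of the caddy's bays (which bay varies). Origin: centre of its underside, 6 mm above the counter; its top is 8 mm above the counter.
- yellow_pad: fixed round yellow pad, 62 mm diameter, 2 mm thick, in the middle of one of the caddy's bays (which bay varies). Origin: centre of its underside, 6 mm above the counter; its top is 8 mm above the counter.

How it is judged:
By the outcome, as a careful person would: the job done as asked, in the order asked, and still so for the second after the job is handed in, with the robot touching nothing.
It also fails if it takes over 106 s, if anything falls off the work surface, if the arm or the gripper's body presses on something with over 40 N, if the wrist force passes 120 N, or if a joint passes its speed limit or range.

## Working session

There is one attempt and no reset: what is moved stays moved. The work goes in short steps, Python scripts to look and compute and a shell command to move; the robot and the scene stay as the last step left them, time stands still between calls to the robot, and variables do not carry over. Pictures are saved under pics/ and viewed, at most 14 in all, crops included, and the job is handed in when it is done.

```bash
ls; mkdir -p pics; python3 - <<'E'
from station import arm
import cv2
s=arm.get_state();print(s['t'],s['eef_pos'],s['ee_rot'],s['width'],arm.hold_point_z)
for n in("side","top","wrist"):
    cv2.imwrite(f'pics/{n}0.png',arm.grab_frame(n)[:,:,::-1]);p=arm.camera_params(n);print(n,p)
E
```

```text
pics
0.0 [0.16417686 0.65415962 0.19076005] [ 3.13996254e+00 -1.42738666e-04 -2.45911563e-01] 0.08746938059615998 0.0188
side {'fx': 404.1265533902063, 'fy': 404.1265533902063, 'cx': 323.08951775846253, 'cy': 202.72310614847697, 'D': array([-0.04512271,  0.        ,  0.        ,  0.        ,  0.        ]), 'T': array([[ 0.9901045 , -0.10520242,  0.09287376,  0.41026271],
       [-0.14003511, -0.69764809,  0.70262174, -0.82655472],
       [-0.00912431, -0.70867453, -0.70547654,  0.86314095],
       [ 0.        ,  0.        ,  0.        ,  1.        ]])}
top {'fx': 405.3969888951246, 'fy': 405.3969888951246, 'cx': 316.6294312148958, 'cy': 204.20246368235055, 'D': array([-0.07415003,  0.        ,  0.        ,  0.        ,  0.        ]), 'T': array([[-0.00190763, -0.97490741,  0.22260258,  0.30948767],
       [-0.99999713,  0.00153765, -0.00183538, -0.00668101],
       [ 0.00144704, -0.22260544, -0.97490755,  0.98933089],
       [ 0.        ,  0.        ,  0.        ,  1.        ]])}
wrist {'fx': 314.4957942221271, 'fy': 314.4957942221271, 'cx': 322.4835730466883, 'cy': 203.11758821467154, 'D': array([-0.04691884,  0.        ,  0.        ,  0.        ,  0.        ]), 'hand_eye': array([[ 6.41794439e-04, -9.63335100e-01, -2.68300340e-01,
         7.24072641e-02],
       [ 9.99999792e-01,  5.99159951e-04,  2.40784240e-04,
         3.03181267e-04],
       [-7.12010911e-05, -2.68300439e-01,  9.63335284e-01,
        -1.91955758e-01],
       [ 0.00000000e+00,  0.00000000e+00,  0.00000000e+00,
         1.00000000e+00]])}
```

View pics/top0.png

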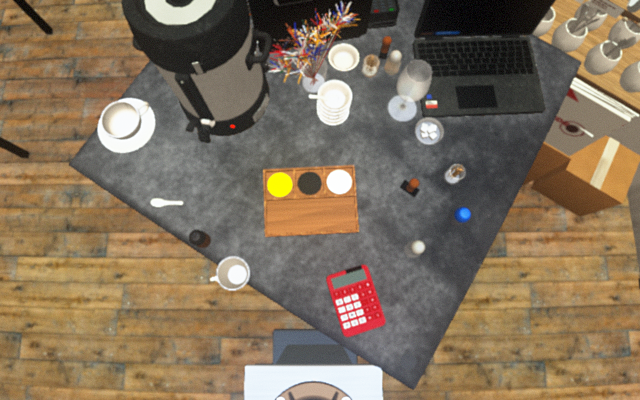

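View pics/side0.png

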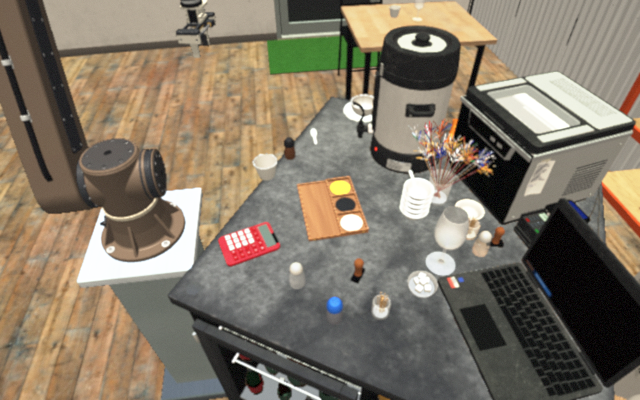

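The top view shows the caddy around (311,201), with bays yellow (280,184), black (310,183) and white (340,181) from left to right. The spoon is at (166,203), pepper (199,239), salt (418,247), toothpicks (455,174), stamp (411,186) and cleaner (463,214). The side view shows the same objects: spoon (314,136), pepper (289,148), salt (297,275), toothpicks (381,305). Enlarged crops next.

```bash
python3 - <<'E'
import cv2,numpy as np
def crop(n,x,y,w,h,k=4):
    im=cv2.imread(f'pics/{n}0.png')[y:y+h,x:x+w]; im=cv2.resize(im,None,fx=k,fy=k,interpolation=cv2.INTER_CUBIC)
    for i in range(0,w,10):
        cv2.line(im,(i*k,0),(i*k,6 if i%20 else 12),(0,255,0),1)
        if i%20==0: cv2.putText(im,str(x+i),(i*k,22),0,.35,(0,255,0),1)
    for j in range(0,h,10):
        cv2.line(im,(0,j*k),(6 if j%20 else 12,j*k),(0,255,0),1)
        if j%20==0: cv2.putText(im,str(y+j),(14,j*k+4),0,.35,(0,255,0),1)
    return im
def comp(name,parts):
    c=np.zeros((600,800,3),np.uint8)
    for x,y,im in parts: c[y:y+im.shape[0],x:x+im.shape[1]]=im[:600-y,:800-x]
    cv2.imwrite(name,c)
comp('pics/ct.png',[(0,0,crop('top',140,185,80,70)),(330,0,crop('top',255,160,110,80)),(0,300,crop('top',395,160,80,75)),(330,330,crop('top',395,230,50,30))])
comp('pics/cs.png',[(0,0,crop('side',270,120,60,50)),(250,0,crop('side',290,170,90,75)),(0,310,crop('side',280,250,120,72))])
E
```

```text
(no output)
```

View pics/ct.png

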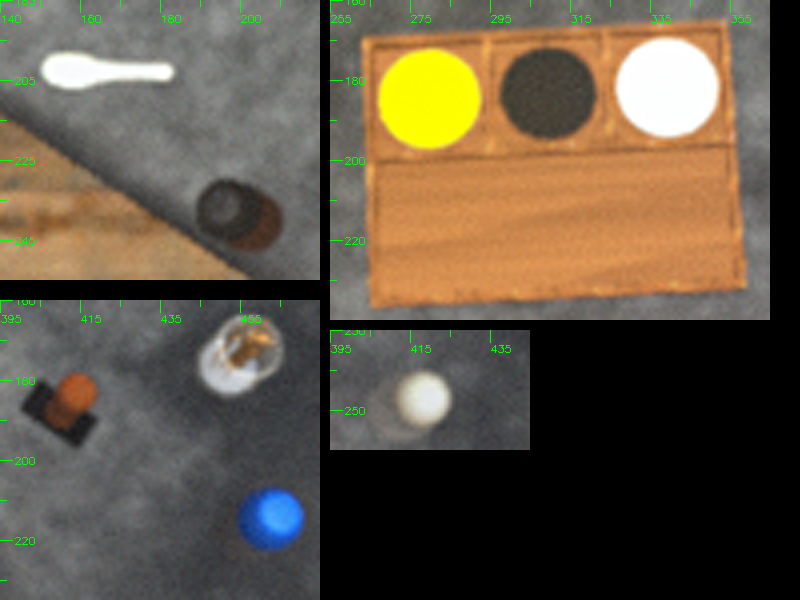

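View pics/cs.png

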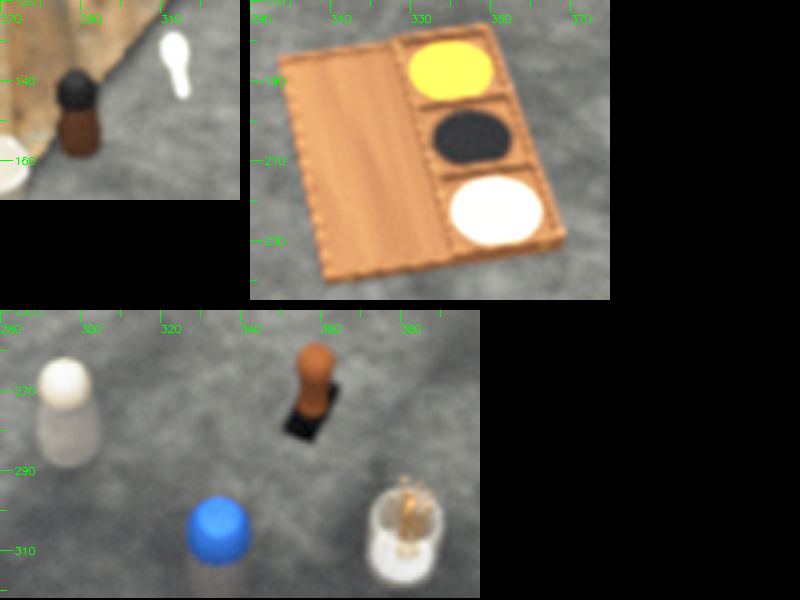

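Both crops show every target clearly. Next I triangulate caps, rims, pads and caddy corners.

```bash
cat > h.py <<'E'
from station import arm
import numpy as np, cv2
from scipy.spatial.transform import Rotation as Ro
def ray(n,uv,T=None):
    p=arm.camera_params(n); T=p['T'] if T is None else T
    K=np.array([[p['fx'],0,p['cx']],[0,p['fy'],p['cy']],[0,0,1.]])
    u=cv2.undistortPoints(np.array([[uv]],float),K,p['D'])[0,0]
    return T[:3,3],T[:3,:3]@np.array([*u,1.])
def onz(n,uv,z,T=None):
    o,d=ray(n,uv,T); return o+d*(z-o[2])/d[2]
def tri(*rays):
    A=0;b=0
    for o,d in rays:
        d=d/np.linalg.norm(d);P=np.eye(3)-np.outer(d,d);A=A+P;b=b+P@o
    x=np.linalg.solve(A,b)
    return x,max(np.linalg.norm((np.eye(3)-np.outer(d,d)/(d@d))@(x-o)) for o,d in rays)
def toolT():
    s=arm.get_state();T=np.eye(4);T[:3,:3]=Ro.from_euler('xyz',s['ee_rot']).as_matrix();T[:3,3]=s['eef_pos'];return T
def wT(): return toolT()@arm.camera_params('wrist')['hand_eye']
def togo(x):
    "shift in tool axes from measured pose to world TCP point x"
    T=toolT();return np.round(T[:3,:3].T@(np.array(x)-T[:3,3]),4)
def proj(n,X,T=None):
    p=arm.camera_params(n);T=p['T'] if T is None else T;Ti=np.linalg.inv(T)
    K=np.array([[p['fx'],0,p['cx']],[0,p['fy'],p['cy']],[0,0,1.]])
    return cv2.projectPoints(np.atleast_2d(np.array(X,float)),cv2.Rodrigues(Ti[:3,:3])[0],Ti[:3,3],K,p['D'])[0][:,0]
E
python3 - <<'E'
from h import *
np.set_printoptions(precision=4,suppress=True)
D={'pepcap':((197,237),(289,142)),'saltcap':((418.7,247.5),(296,268.5)),'tprim':((457.5,170.7),(381.2,302.5)),'tpbase':((452.5,176.2),(380.5,312.5)),
'spoon':((166.8,202.8),(314.5,136)),'spoon_bowl':((150.5,202.8),(313.2,128)),'spoon_tip':((183.5,202.8),(315.7,144)),'yel':((279.75,184.5),(340.2,187.5)),'blk':((309.5,183.2),(345.5,204.2)),'whi':((339.2,182),(351.7,222.5)),
'cNL':((265.2,236.2),(297.5,184.5)),'cFL':((263.2,169.5),(350,175.7)),'cFR':((354.2,165),(368.7,230)),'cNR':((358.7,232),(309.2,240.5)),
'cleancap':((463,213.5),(334.5,303)),'stampknob':((414,183),(359,261))}
for k,(a,b) in D.items():
    x,e=tri(ray('top',a),ray('side',b));print(k,x,round(e,4),np.hypot(*x[:2]))
print('pep base',onz('top',(203.5,242),0),'salt base',onz('top',(411,252),0))
E
```

```text
pepcap [0.4436 0.2686 0.0637] 0.0002 0.5185885525107173
saltcap [ 0.4189 -0.2431  0.063 ] 0.0004 0.48429072381050264
tprim [ 0.6064 -0.3546  0.0467] 0.0021 0.7024940715176337
tpbase [ 0.607  -0.3563  0.0036] 0.0005 0.7038152906918592
spoon [0.5391 0.368  0.007 ] 0.001 0.6527096103239731
spoon_bowl [0.5384 0.4068 0.0149] 0.0021 0.6747923842232736
spoon_tip [0.539  0.3268 0.002 ] 0.0 0.6303920334993621
yel [0.5848 0.0841 0.0076] 0.0002 0.5908456093119001
blk [0.588  0.0093 0.0076] 0.0002 0.588122407710389
whi [ 0.5919 -0.0655  0.0067] 0.0008 0.5955555807719186
cNL [0.4541 0.1173 0.0081] 0.0005 0.46899861763102196
cFL [0.6229 0.126  0.0149] 0.001 0.6355005447312927
cFR [ 0.634  -0.104   0.0112] 0.0006 0.6424655961283027
cNR [ 0.4645 -0.1117  0.0044] 0.0003 0.47773654121914244
cleancap [ 0.4966 -0.3521  0.0662] 0.0007 0.6087161516190215
stampknob [ 0.5741 -0.2414  0.0601] 0.0008 0.6227911135350035
pep base [0.4402 0.2706 0.    ] salt base [ 0.4149 -0.2396  0.    ]
```

The heights check out: pads about 7 mm, spoon 7 mm, caps about 64 mm, glass rim 47 mm. The caddy is yawed about +0.047. I'll use a constant yaw of about −1.52, so the fingers close along the caddy's x, and take the items in the order stated.

```bash
python3 - <<'E'
from h import *
print(togo((.45,.3,.2)),togo((.418,-.241,.2)))
print('mug',tri(ray('top',(233,272)),ray('side',(265,161))), 'wineglass base',onz('top',(402,108),0))
E
```

```text
[ 0.3635  0.2741 -0.0086] [ 0.4641  0.8066 -0.0079]
mug (array([0.3623121 , 0.1813492 , 0.06340505]), np.float64(0.001212750820662894)) wineglass base [ 0.79838515 -0.23689014  0.        ]
```

The manual's scale: shifts go in units of 25 mm and turns go in units of 0.05 rad. Converting my numbers, 0.364 m is 14.56, 0.274 m is 10.96, 1.278 rad is 25.56.

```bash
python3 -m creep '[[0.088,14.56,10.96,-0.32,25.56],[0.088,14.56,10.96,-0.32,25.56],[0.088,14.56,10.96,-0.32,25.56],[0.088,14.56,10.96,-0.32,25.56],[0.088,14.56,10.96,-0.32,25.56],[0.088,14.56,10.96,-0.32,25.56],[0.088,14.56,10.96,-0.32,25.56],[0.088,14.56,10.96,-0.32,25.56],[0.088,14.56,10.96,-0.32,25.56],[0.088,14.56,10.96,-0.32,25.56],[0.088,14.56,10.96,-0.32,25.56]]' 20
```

```text
refused: ROWS must be one flat list, 5 numbers to a row, no inner brackets. Nothing was moved.
```

Nothing moved. I misread the format; it is one flat list, 5 numbers to a row, no inner brackets. Resending.

```bash
python3 -m creep '[0.088,14.56,10.96,-0.32,25.56,0.088,14.56,10.96,-0.32,25.56,0.088,14.56,10.96,-0.32,25.56,0.088,14.56,10.96,-0.32,25.56,0.088,14.56,10.96,-0.32,25.56,0.088,14.56,10.96,-0.32,25.56,0.088,14.56,10.96,-0.32,25.56,0.088,14.56,10.96,-0.32,25.56,0.088,14.56,10.96,-0.32,25.56,0.088,14.56,10.96,-0.32,25.56,0.088,14.56,10.96,-0.32,25.56]' 20
```

```text
t: 1.07
eef_pos: [0.4515, 0.2983, 0.1998]
ee_rot: [-3.142, 0.0, -1.531]
force: [1.0, 0.6, 0.1]
width: 0.0874
gripper_force: 0.0
```

To row units: 0.538 m is 21.52, 0.056 m is 2.24.

```bash
python3 -m creep '[0.088,21.52,2.24,1.2,0,0.088,21.52,2.24,1.2,0,0.088,21.52,2.24,1.2,0,0.088,21.52,2.24,1.2,0,0.088,21.52,2.24,1.2,0,0.088,21.52,2.24,1.2,0,0.088,21.52,2.24,1.2,0,0.088,21.52,2.24,1.2,0,0.088,21.52,2.24,1.2,0,0.088,21.52,2.24,1.2,0,0.088,21.52,2.24,1.2,0,0.088,21.52,2.24,1.2,0,0.088,21.52,2.24,1.2,0,0.088,21.52,2.24,1.2,0,0.088,21.52,2.24,1.2,0]'
python3 - <<'E'
from h import *
T=wT();im=arm.grab_frame('wrist');cv2.imwrite('pics/w1.png',im[:,:,::-1]);np.save('w1.npy',T)
print(proj('wrist',[(.418,-.241,.07),(.418,-.241,0)],T),togo((.418,-.241,.035)))
E
```

```text
t: 2.32
eef_pos: [0.4188, -0.2418, 0.1689]
ee_rot: [3.14, 0.0, -1.529]
force: [-0.1, -0.0, 0.3]
width: 0.0877
gripper_force: 0.0
[[323.15545426 195.44954595]
 [322.95065177 180.75714339]] [0.0005 0.0011 0.1342]
```

View pics/w1.png

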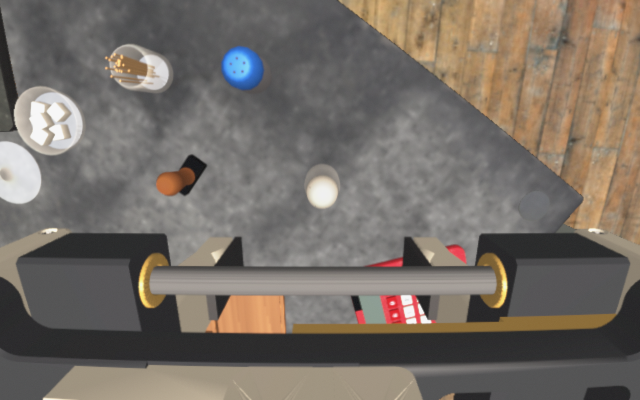

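The wrist view shows the salt cap at (322,192), within 2 px of the prediction (323,194) and centred between the fingers. The gripper can descend.

To row units: 0.136 m is 5.44, 0.115 m is 4.6.

```bash
python3 -m creep '[0.088,0.02,0.04,1.6,0,0.088,0.02,0.04,3.2,0,0.088,0.02,0.04,4.6,0,0.088,0.02,0.04,5.44,0,0.088,0.02,0.04,5.44,0,0.03,0.02,0.04,5.44,0,0.03,0.02,0.04,5.44,0,0.03,0.02,0.04,5.44,0,0.03,0.02,0.04,5.44,0,0.03,0.02,0.04,5.44,0,0.03,0.02,0.04,5.44,0,0.03,0.02,0.04,5.44,0,0.03,0.02,0.04,5.44,0]' 20
```

```text
t: 3.45
eef_pos: [0.4191, -0.2403, 0.0339]
ee_rot: [-3.141, -0.0, -1.524]
force: [0.4, 0.4, 0.3]
width: 0.0399
gripper_force: 0.0
```

```bash
python3 -m creep '[0.03,0,0,0,0,0.03,0,0,0,0,0.03,0,0,0,0,0.03,0,0,-1.2,0,0.03,0,0,-2.8,0,0.03,0,0,-4,0,0.03,-6.668,-7.24,-4,0,0.03,-6.668,-7.24,-4,0,0.03,-6.668,-7.24,-4,0,0.03,-6.668,-7.24,-4,0,0.03,-6.668,-7.24,-4,0,0.03,-6.668,-7.24,-4,0,0.03,-6.668,-7.24,-4,0,0.03,-6.668,-7.24,-4,0]' 20
python3 - <<'E'
from h import *
T=wT();im=arm.grab_frame('wrist');cv2.imwrite('pics/w2.png',im[:,:,::-1]);np.save('w2.npy',T)
print(proj('wrist',[(.592,-.0655,.008),(.588,.0093,.008)],T),togo((.592,-.0655,.042)))
E
```

```text
t: 4.62
eef_pos: [0.5928, -0.0636, 0.1327]
ee_rot: [3.14, -0.0, -1.521]
force: [-0.8, -0.1, -0.6]
width: 0.0298
gripper_force: 0.0
[[323.25014609 186.82965601]
 [323.43811019 253.6725722 ]] [ 0.0009 -0.0003  0.0908]
```

View pics/w2.png

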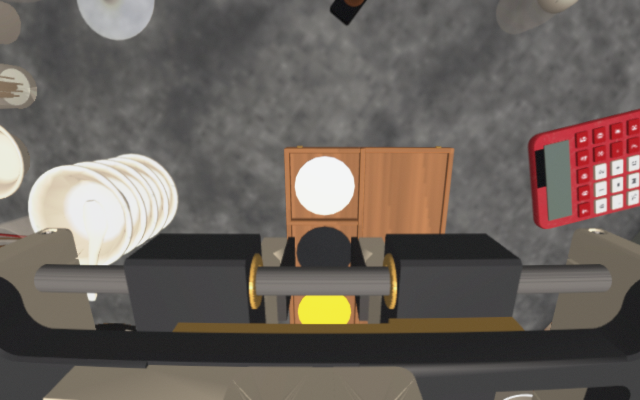

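The wrist view shows the white pad at (325,185), against a prediction of (323,187). The gripper is empty, and the salt still stands on the counter near (545,5). I'll check where the salt is now.

```bash
python3 - <<'E'
from h import *
T=np.load('w2.npy');print(proj('wrist',[(.419,-.241,.066),(.419,-.241,0)],T))
for n,(x,y) in (('top',(390,225)),('side',(270,240))):
    im=arm.grab_frame(n);cv2.imwrite(f'pics/{n}1.png',im[:,:,::-1])
a=cv2.imread('pics/top1.png')[220:275,375:445];b=cv2.imread('pics/side1.png')[245:305,265:335]
f=lambda i:cv2.resize(i,(400,400*i.shape[0]//i.shape[1]),interpolation=cv2.INTER_CUBIC)
a,b=f(a),f(b);c=np.zeros((400,800,3),np.uint8);c[:a.shape[0],:400]=a;c[:b.shape[0],400:]=b;cv2.imwrite('pics/c1.png',c)
E
```

```text
[[564.70359228 -11.7414332 ]
 [514.70481801  13.875043  ]]
```

View pics/c1.png

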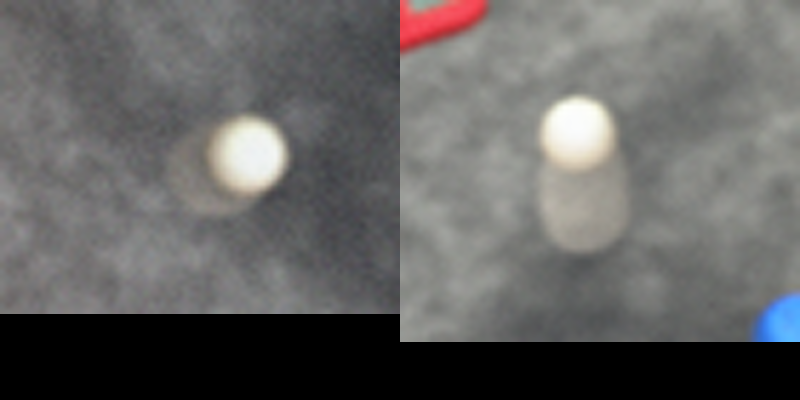

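The salt has not moved: cap at (418.6,247.1) in top and (296.2,268.3) in side. My grip at 53 mm up was on the narrow domed cap, so I'll grasp lower, about 37 mm up, and command a full close.

To row units: 0.181 m is 7.24, 0.1667 m is 6.668.

```bash
python3 -m creep '[0.088,6.668,7.24,0,0,0.088,6.668,7.24,0,0,0.088,6.668,7.24,0,0,0.088,6.668,7.24,0,0,0.088,6.668,7.24,0,0,0.088,6.668,7.24,0,0,0.088,6.668,7.24,0,0,0.088,6.68,7.24,1.4,0,0.088,6.68,7.24,3,0,0.088,6.68,7.24,4,0,0.088,6.68,7.24,4.6,0,0.088,6.68,7.24,4.6,0]' 25
python3 -m creep '[0,0,0,0,0,0,0,0,0,0,0,0,0,0,0,0,0,0,0,0,0,0,0,0,0,0,0,0,0,0,0,0,0,0,0,0,0,0,0,0,0,0,0,0,0,0,0,0,0,0,0,0,0,0,0]' 25
```

```text
t: 5.77
eef_pos: [0.4156, -0.2407, 0.016]
ee_rot: [3.136, 0.001, -1.526]
force: [-0.1, 0.2, -0.1]
width: 0.0875
gripper_force: 0.0
t: 6.68
eef_pos: [0.4191, -0.2405, 0.0187]
ee_rot: [-3.142, -0.0, -1.524]
force: [-0.4, 0.6, 1.1]
width: 0.0299
gripper_force: 24.9
```

```bash
python3 -m creep '[0,0,0,-0.8,0,0,0,0,-2,0,0,0,0,-3.6,0,0,0,0,-4,0,0,-6.64,-7.2,-4,0,0,-6.64,-7.2,-4,0,0,-6.64,-7.2,-4,0,0,-6.64,-7.2,-4,0,0,-6.64,-7.2,-4,0,0,-6.64,-7.2,-4,0,0,-6.64,-7.2,-4,0,0,-6.64,-7.2,-4,0,0,-6.64,-7.2,-2.8,0,0,-6.64,-7.2,-2.8,0]'
python3 - <<'E'
from h import *
T=wT();im=arm.grab_frame('wrist');cv2.imwrite('pics/w3.png',im[:,:,::-1]);np.save('w3.npy',T)
print(proj('wrist',[(.591,-.0665,.008)],T),togo((.591,-.0665,.027)))
E
```

```text
t: 7.85
eef_pos: [0.5874, -0.0666, 0.0843]
ee_rot: [3.135, 0.001, -1.525]
force: [-3.1, -0.4, -2.7]
width: 0.0305
gripper_force: 24.9
[[317.85400212 200.62143104]] [-0.0004 -0.0034  0.0592]
```

View pics/w3.png

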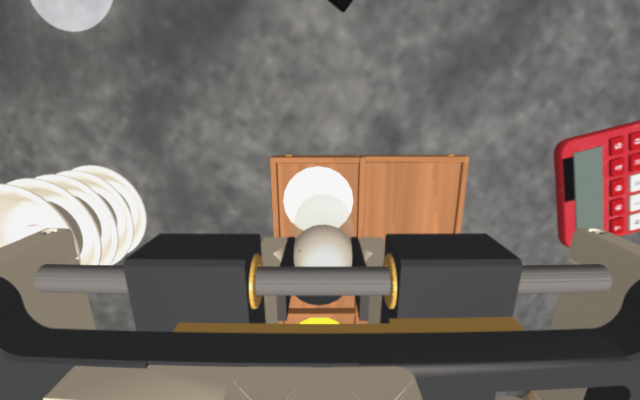

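The salt is held, with its cap at (323,250), its base near (322,210) and the white pad at (318,200). I lower it and release.

```bash
python3 -m creep '[0,0,0,0.8,0,0,0,0,1.6,0,0,0,0,2,0,0,0,0,2.28,0,0,0,0,2.4,0,0,0,0,2.44,0,0,0,0,2.44,0,0,0,0,2.44,0]'
```

```text
t: 8.57
eef_pos: [0.5916, -0.0662, 0.0286]
ee_rot: [-3.14, 0.0, -1.524]
force: [-0.3, 0.1, -0.7]
width: 0.0301
gripper_force: 24.9
```

To row units: -0.1 m is -4, -0.06 m is -2.4.

```bash
python3 -m creep '[0.06,0,0,0,0,0.06,0,0,0,0,0.06,0,0,0,0,0.06,0,0,0,0,0.06,0,0,0,0,0.06,0,0,-0.8,0,0.07,0,0,-2.4,0,0.088,0,0,-4,0]'; python3 - <<'E'
from h import *
# pepper hover target
print(togo((.442,.2695,.13)))
E
```

```text
t: 9.23
eef_pos: [0.5896, -0.0665, 0.1275]
ee_rot: [3.138, -0.001, -1.524]
force: [1.2, -0.0, 0.3]
width: 0.0684
gripper_force: 0.0
[-0.3426  0.1317 -0.0022]
```

To row units: -0.3426 m is -13.704, 0.132 m is 5.28.

```bash
python3 -m creep '[0.088,-13.704,5.28,-0.8,0,0.088,-13.704,5.28,-0.8,0,0.088,-13.704,5.28,-0.8,0,0.088,-13.704,5.28,-0.8,0,0.088,-13.704,5.28,-0.8,0,0.088,-13.704,5.28,-0.8,0,0.088,-13.704,5.28,-0.8,0,0.088,-13.704,5.28,-0.8,0,0.088,-13.704,5.28,-0.8,0,0.088,-13.704,5.28,-0.8,0,0.088,-13.704,5.28,-0.8,0,0.088,-13.704,5.28,-0.8,0]'
python3 - <<'E'
from h import *
T=wT();im=arm.grab_frame('wrist');np.save('w4.npy',T)
c=proj('wrist',[(.4425,.2695,.066),(.4425,.2695,0)],T);print(c,togo((.4425,.2695,.03)))
cv2.imwrite('pics/w4.png',im[:,:,::-1])
t=arm.grab_frame('top');s=arm.grab_frame('side')
cv2.imwrite('pics/top2.png',t[:,:,::-1]);cv2.imwrite('pics/side2.png',s[:,:,::-1])
f=lambda i,w:cv2.resize(i[:,:,::-1],(w,w*i.shape[0]//i.shape[1]),interpolation=cv2.INTER_CUBIC)
p=np.zeros((600,800,3),np.uint8)
a=f(im[50:350,120:520],440);b=f(t[160:230,310:370],350);d=f(s[190:240,320:380],350)
p[:a.shape[0],:440]=a;p[:b.shape[0],450:]=b[:,:];q=d[:600-min(b.shape[0],300)]
p[b.shape[0]:,450:]=0 if b.shape[0]>=600 else p[b.shape[0]:,450:]
p[335:335+d.shape[0],0:350]=d[:265]
cv2.imwrite('pics/c4.png',p)
E
```

```text
t: 10.23
eef_pos: [0.4428, 0.2698, 0.1476]
ee_rot: [3.141, -0.0, -1.523]
force: [1.1, -0.2, 0.1]
width: 0.0876
gripper_force: 0.0
[[322.83538382 198.98117453]
 [322.77157769 183.67813397]] [-0.0004  0.0005  0.1175]
```

View pics/c4.png

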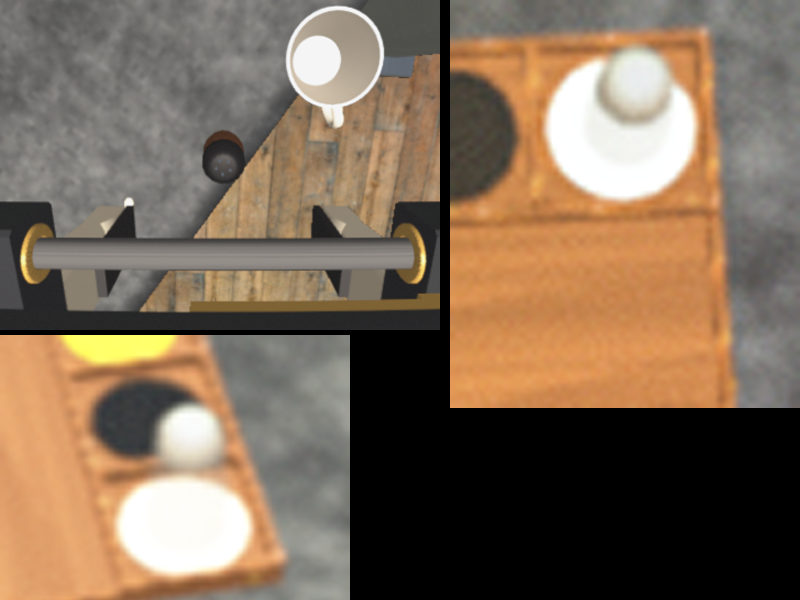

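The salt stands on the white pad. The pepper cap is at (322.7,198) in the wrist image, matching the prediction (322.8,199). I'll grasp the pepper at the waist.

To row units: 0.117 m is 4.68, 0.1 m is 4.

```bash
python3 -m creep '[0.088,0,0,1.4,0,0.088,0,0,3,0,0.088,0,0,4,0,0.088,0,0,4.68,0,0.088,0,0,4.68,0,0,0,0,4.68,0,0,0,0,4.68,0,0,0,0,4.68,0,0,0,0,4.68,0,0,0,0,4.68,0,0,0,0,4.68,0,0,0,0,4.68,0,0,0,0,4.68,0,0,0,0,4.68,0,0,0,0,4.68,0,0,0,0,4.68,0]' 25
python3 - <<'E'
from h import *
x,e=tri(ray('top',(342.06,174.6)),ray('side',(352.6,207.5)));print(x,e)
print(proj('top',[(.591,-.0665,.008),(.591,-.0665,.074)]),proj('side',[(.591,-.0665,.074)]))
print(togo((.588,.0085,.13)))
E
```

```text
t: 11.72
eef_pos: [0.4429, 0.2697, 0.0305]
ee_rot: [3.141, -0.0, -1.524]
force: [-0.6, 0.2, -0.2]
width: 0.0313
gripper_force: 22.2
[ 0.59136172 -0.0686323   0.07136134] 0.0005641142153472444
[[339.62749993 181.90827768]
 [341.21197011 174.17998576]] [[352.16956052 206.36358988]]
[ 0.2677 -0.1326 -0.0995]
```

To row units: 0.267 m is 10.68, -0.1 m is -4.

```bash
python3 -m creep '[0,0,0,-0.8,0,0,0,0,-2,0,0,0,0,-3.6,0,0,0,0,-4,0,0,10.68,-5.3,-4,0,0,10.68,-5.3,-4,0,0,10.68,-5.3,-4,0,0,10.68,-5.3,-4,0,0,10.68,-5.3,-4,0,0,10.68,-5.3,-4,0,0,10.68,-5.3,-4,0,0,10.68,-5.3,-4,0,0,10.68,-5.3,-4,0,0,10.68,-5.3,-4,0,0,10.68,-5.3,-2.8,0,0,10.68,-5.3,-2,0,0,10.68,-5.3,-2,0,0,10.68,-5.3,-2,0]'
python3 - <<'E'
from h import *
print(togo((.588,.009,.0385)))
E
```

```text
t: 13.22
eef_pos: [0.587, 0.0101, 0.0803]
ee_rot: [3.139, -0.001, -1.522]
force: [0.3, -0.2, -0.5]
width: 0.0308
gripper_force: 22.2
[ 0.0011 -0.0011  0.0418]
```

To row units: 0.0415 m is 1.66, 0.039 m is 1.56.

```bash
python3 -m creep '[0,0,0,0.8,0,0,0.02,0,1.32,0,0,0.02,0,1.56,0,0,0.02,0,1.66,0,0,0.02,0,1.66,0,0,0.02,0,1.66,0,0,0.02,0,1.66,0]'
```

```text
t: 13.8
eef_pos: [0.5888, 0.0091, 0.0403]
ee_rot: [-3.14, 0.0, -1.523]
force: [-0.2, 0.6, -1.1]
width: 0.0307
gripper_force: 22.2
```

To row units: -0.12 m is -4.8, -0.1 m is -4.

```bash
python3 -m creep '[0.06,0,0,0,0,0.06,0,0,0,0,0.06,0,0,0,0,0.06,0,0,0,0,0.06,0,0,0,0,0.06,0,0,-0.8,0,0.07,0,0,-2.4,0,0.088,0,0,-4,0,0.088,0,0,-4.8,0]'; python3 - <<'E'
from h import *
print(togo((.607,-.3555,.15)))
E
```

```text
t: 14.55
eef_pos: [0.59, 0.0088, 0.1641]
ee_rot: [-3.136, 0.0, -1.523]
force: [1.1, 0.1, 0.2]
width: 0.0749
gripper_force: 0.0
[0.3647 0.0004 0.0141]
```

To row units: 0.365 m is 14.6, 0.01 m is 0.4.

```bash
python3 -m creep '[0.088,14.6,0,0.4,0,0.088,14.6,0,0.4,0,0.088,14.6,0,0.4,0,0.088,14.6,0,0.4,0,0.088,14.6,0,0.4,0,0.088,14.6,0,0.4,0,0.088,14.6,0,0.4,0,0.088,14.6,0,0.4,0,0.088,14.6,0,0.4,0,0.088,14.6,0,0.4,0,0.088,14.6,0,0.4,0,0.088,14.6,0,0.4,0]'
python3 - <<'E'
from h import *
T=wT();im=arm.grab_frame('wrist');np.save('w5.npy',T)
print(proj('wrist',[(.607,-.3555,.05),(.607,-.3555,0)],T),togo((.607,-.3555,.018)))
cv2.imwrite('pics/w5.png',im[:,:,::-1])
t=arm.grab_frame('top');s=arm.grab_frame('side')
cv2.imwrite('pics/top3.png',t[:,:,::-1]);cv2.imwrite('pics/side3.png',s[:,:,::-1])
f=lambda i,w:cv2.resize(i[:,:,::-1],(w,w*i.shape[0]//i.shape[1]),interpolation=cv2.INTER_CUBIC)
p=np.zeros((600,800,3),np.uint8)
a=f(im[50:350,120:520],480);b=f(t[160:210,260:360],400);d=f(s[170:240,320:380],300)
p[:a.shape[0],:480]=a;p[380:580,:400]=b;p[0:350,490:790]=d
cv2.imwrite('pics/c5.png',p)
E
```

```text
t: 15.55
eef_pos: [0.6047, -0.3559, 0.1486]
ee_rot: [3.141, 0.0, -1.525]
force: [0.6, 0.1, 0.1]
width: 0.0878
gripper_force: 0.0
[[320.06078046 194.93292064]
 [320.37255197 183.91066036]] [ 0.0004 -0.0019  0.131 ]
```

View pics/c5.png

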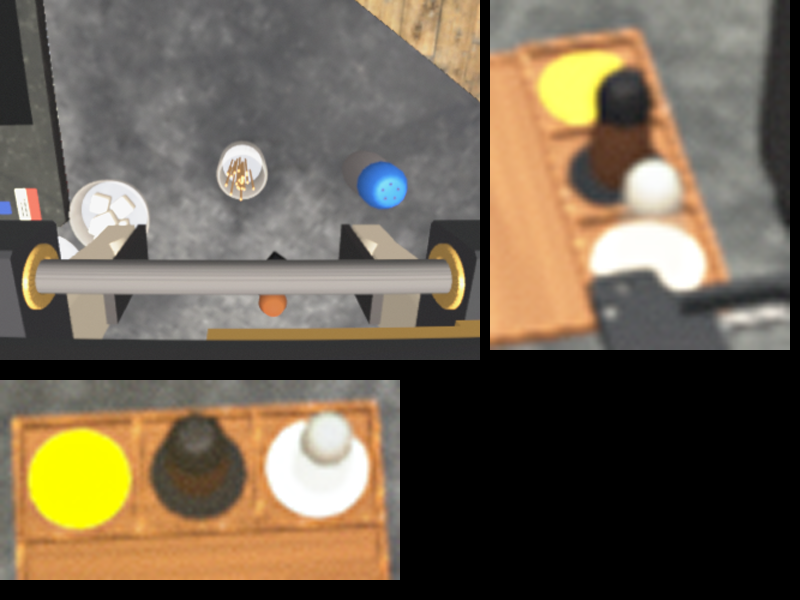

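The pepper is centred on the black pad. The toothpick glass rim is at (321.7,193.3), against a predicted (320,195), and the dish and cleaner are clear of the fingers. I descend with a smaller opening.

```bash
python3 -m creep '[0.07,0.04,-0.02,0.8,0,0.07,0.04,-0.02,2.4,0,0.07,0.04,-0.02,4,0,0.07,0.04,-0.02,4.8,0,0.07,0.04,-0.02,5.24,0,0.07,0.04,-0.02,5.24,0,0,0.04,-0.02,5.24,0,0,0.04,-0.02,5.24,0,0,0.04,-0.02,5.24,0,0,0.04,-0.02,5.24,0,0,0.04,-0.02,5.24,0,0,0.04,-0.02,5.24,0,0,0.04,-0.02,5.24,0,0,0.04,-0.02,5.24,0,0,0.04,-0.02,5.24,0]' 20
python3 - <<'E'
from h import *
print(togo((.585,.0835,.13)))
E
```

```text
t: 16.95
eef_pos: [0.6057, -0.3568, 0.0182]
ee_rot: [3.142, -0.0, -1.524]
force: [0.2, -0.5, -0.3]
width: 0.0156
gripper_force: 0.0
[-0.4408 -0.     -0.1118]
```

The width reads 0.0156 with no force, so something is wrong. I look.

```bash
python3 - <<'E'
from h import *
s=arm.get_state();print(s['width'],s['gripper_force'])
im=arm.grab_frame('wrist');t=arm.grab_frame('top');s=arm.grab_frame('side')
f=lambda i,w:cv2.resize(i[:,:,::-1],(w,w*i.shape[0]//i.shape[1]),interpolation=cv2.INTER_CUBIC)
p=np.zeros((600,800,3),np.uint8)
a=f(im[50:350,120:520],480);b=f(t[140:210,420:500],300);d=f(s[270:340,350:430],300)
p[:a.shape[0],:480]=a;p[:b.shape[0],490:790]=b;p[300:300+d.shape[0],490:790]=d
cv2.imwrite('pics/c6.png',p)
E
```

```text
0.015600229142766429 0.0
```

View pics/c6.png

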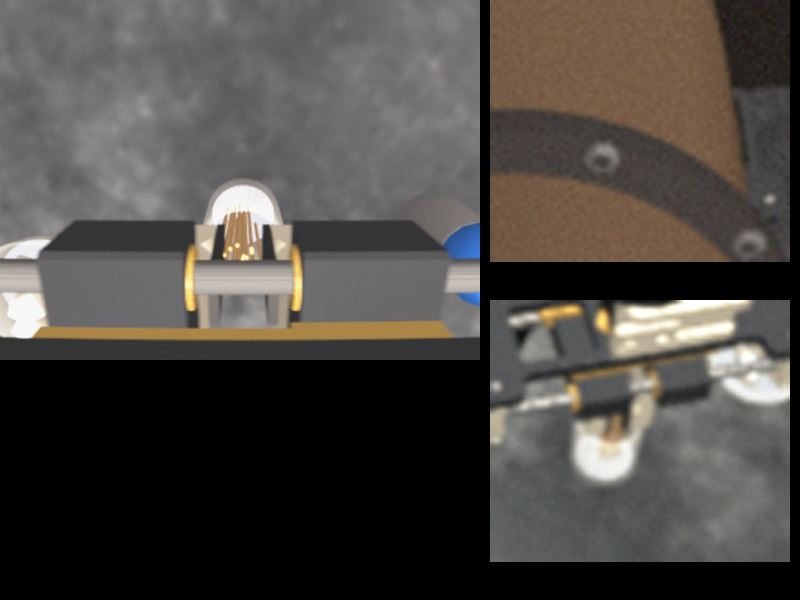

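The fingers straddle the picks and are still travelling at 72 mm/s. I give them a few more rows to see whether they stop on something.

```bash
python3 -m creep '[0,0,0,0,0,0,0,0,0,0,0,0,0,0,0]'; python3 - <<'E'
from h import *
import time
im=arm.grab_frame('wrist');cv2.imwrite('pics/w7.png',cv2.resize(im[130:330,200:440,::-1],(720,600),interpolation=cv2.INTER_CUBIC))
E
```

```text
t: 17.35
eef_pos: [0.6057, -0.3568, 0.0181]
ee_rot: [3.141, 0.0, -1.524]
force: [-0.2, -0.2, -0.2]
width: 0.0005
gripper_force: 0.0
```

View pics/w7.png

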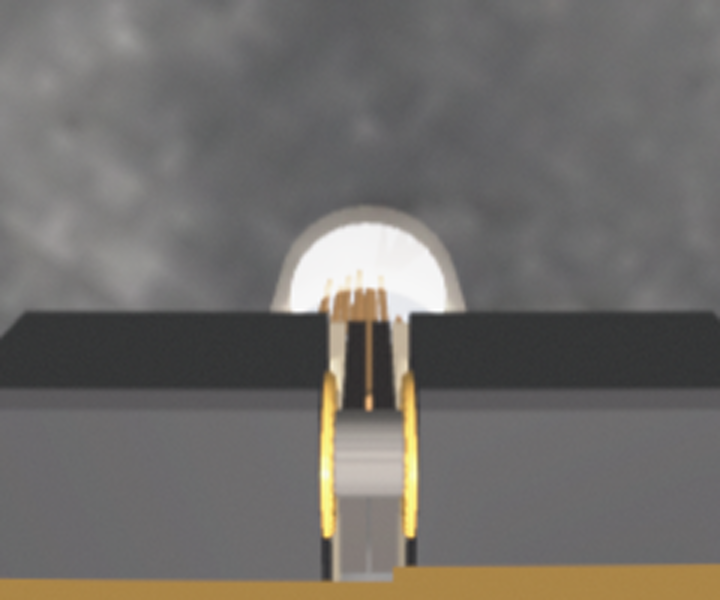

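The fingers closed fully above the glass without touching it, and the side view also shows the fingertips high. I suspect a height offset, so I check the wrist camera's scale against known points.

```bash
python3 - <<'E'
from h import *
from scipy.optimize import least_squares
T=np.load('w1.npy');X1=np.array([(.4966,-.3521,.066),(.5741,-.2414,.06),(.418,-.2415,.066)]);o1=np.array([(242,67),(170,184),(322,192)])
T2=np.load('w2.npy');X2=np.array([(.634,-.104,.014),(.4645,-.1117,.011),(.5915,-.0660,.008)]);o2=np.array([(286,150),(454,149),(325,185)])
for T,X,o in((T,X1,o1),(T2,X2,o2)):
    print(proj('wrist',X,T)-o)
    def r(d):
        Q=T.copy();Q[:3,3]+=d;return (proj('wrist',X,Q)-o).ravel()
    print(least_squares(r,np.zeros(3)).x)
E
```

```text
[[-2.8189647   1.27768777]
 [-4.45365594  2.25599512]
 [ 1.16349186  1.9318804 ]]
[0.00015413 0.00105922 0.0076681 ]
[[-3.57218581 -2.25523176]
 [-0.71430264 -0.36148519]
 [-1.24043795  1.37954014]]
[ 0.00247782 -0.00104634  0.00525263]
```

```bash
python3 - <<'E'
from h import *
s=arm.grab_frame('side');P=toolT()[:3,3]
print(P,proj('side',[P,P+[0,0,.03],(.607,-.356,0),(.607,-.356,.05)]))
cv2.imwrite('pics/s8.png',cv2.resize(s[270:330,340:420,::-1],(800,600),interpolation=cv2.INTER_CUBIC))
E
```

```text
[ 0.60569772 -0.35677408  0.01814897] [[380.80573564 309.49204144]
 [382.03048505 302.70672566]
 [380.54780363 313.08721123]
 [382.58103569 301.9108581 ]]
```

View pics/s8.png

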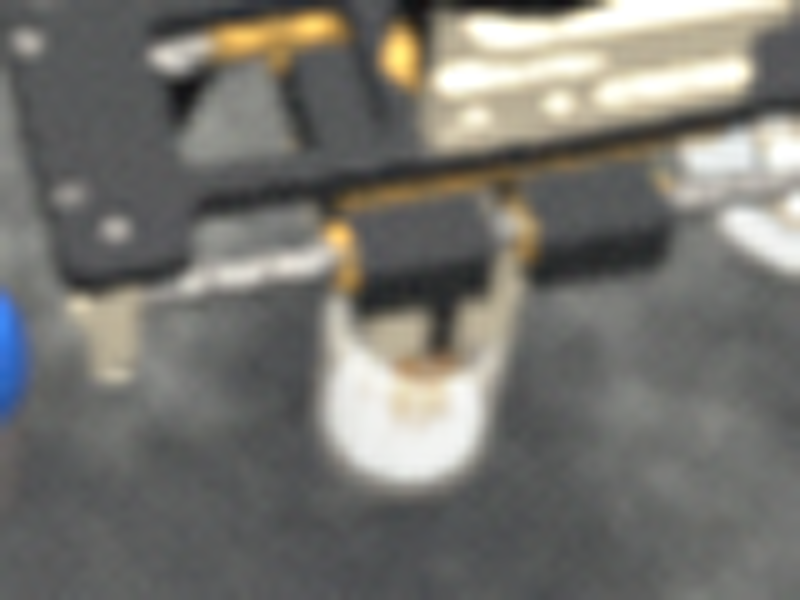

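The image alone doesn't settle it. A gentle touch of the closed fingertips on bare counter will give the true tip height.

The manual's scale: shifts go in units of 25 mm and turns go in units of 0.05 rad. Converting my numbers, -0.165 m is -6.6, 0.15 m is 6.

```bash
python3 -m creep '[0,0,0,-1.6,0,0,0,0,-3.2,0,0,0,0,-4,0,0,-6.6,6,-4,0,0,-6.6,6,-4,0,0,-6.6,6,-4,0,0,-6.6,6,-4,0,0,-6.6,6,-4,0,0,-6.6,6,-4,0,0,-6.6,6,-2.4,0,0,-6.6,6,-1.2,0,0,-6.6,6,0,0,0,-6.6,6,0.4,0,0,-6.6,6,0.4,0]'
python3 - <<'E'
from h import *
T=toolT();P=T[:3,3]
s=arm.grab_frame('side');w=arm.grab_frame('wrist');t=arm.grab_frame('top')
u=proj('side',[P])[0];v=proj('wrist',[P],wT())[0];print(P,u,v,proj('wrist',[(.4189,-.242,0)],wT()))
f=lambda i,c,k=36:cv2.resize(i[int(c[1])-k:int(c[1])+k,int(c[0])-k:int(c[0])+k,::-1],(396,396),interpolation=cv2.INTER_CUBIC)
a,b=f(s,u),f(w,v,72)
for i,c,k in((a,u,36),(b,v,72)):
    q=(int((c[0]-int(c[0])+k)*198/k),int((c[1]-int(c[1])+k)*198/k));cv2.drawMarker(i,q,(0,255,0),0,14,1)
cv2.imwrite('pics/s9.png',np.hstack([a,b]))
E
```

```text
t: 18.62
eef_pos: [0.4459, -0.1987, 0.0057]
ee_rot: [3.137, 0.001, -1.524]
force: [0.1, 0.5, 0.2]
width: 0.0007
gripper_force: 0.0
[ 0.44588516 -0.19874513  0.00573296] [305.84766513 266.53465708] [327.128369   230.51415845] [[372.37657343 166.13001079]]
```

View pics/s9.png

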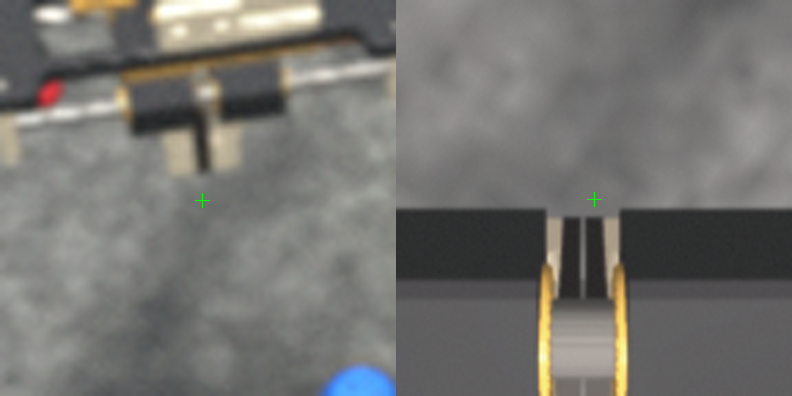

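In the side view the fingertips end about 4.5 px above the reported TCP mark, so they sit roughly 20 mm higher than reported. I confirm this by lowering slowly until contact.

To row units: 0.005 m is 0.2, 0.01 m is 0.4.

```bash
python3 -m creep '[0,0,0,0.2,0,0,0,0,0.4,0,0,0,0,0.4,0,0,0,0,0.4,0]'; python3 -m creep '[0,0,0,0.16,0,0,0,0,0.16,0,0,0,0,0.16,0]'
```

```text
t: 19.1
eef_pos: [0.4481, -0.1991, -0.0017]
ee_rot: [-3.142, -0.0, -1.524]
force: [-0.3, 1.3, -0.3]
width: 0.0006
gripper_force: 0.0
t: 19.35
eef_pos: [0.448, -0.199, -0.006]
ee_rot: [3.141, 0.0, -1.524]
force: [0.2, -0.3, -0.2]
width: 0.0004
gripper_force: 0.0
```

Still free below the reported z = 0, so the offset is real. I continue in small steps.

To row units: 0.004 m is 0.16.

```bash
python3 -m creep '[0,0,0,0.16,0,0,0,0,0.16,0,0,0,0,0.16,0]'; python3 -m creep '[0,0,0,0.12,0,0,0,0,0.12,0,0,0,0,0.12,0]'; python3 -m creep '[0,0,0,0.12,0,0,0,0,0.12,0,0,0,0,0.12,0]'
```

```text
t: 19.6
eef_pos: [0.4479, -0.199, -0.0101]
ee_rot: [3.141, 0.0, -1.524]
force: [0.2, -0.3, 0.1]
width: 0.0002
gripper_force: 0.0
t: 19.85
eef_pos: [0.4479, -0.199, -0.013]
ee_rot: [3.141, 0.0, -1.524]
force: [0.3, 1.1, 0.3]
width: 0.0007
gripper_force: 0.0
t: 20.1
eef_pos: [0.448, -0.199, -0.016]
ee_rot: [3.141, 0.0, -1.524]
force: [0.9, 0.2, -0.6]
width: 0.0004
gripper_force: 0.0
```

To row units: 0.003 m is 0.12.

```bash
python3 -m creep '[0,0,0,0.12,0,0,0,0,0.12,0,0,0,0,0.12,0]'; python3 -m creep '[0,0,0,0.08,0,0,0,0,0.08,0,0,0,0,0.08,0]'; python3 -m creep '[0,0,0,0.08,0,0,0,0,0.08,0,0,0,0,0.08,0]'
```

```text
t: 20.35
eef_pos: [0.4479, -0.199, -0.019]
ee_rot: [3.141, 0.0, -1.524]
force: [-0.3, 0.0, -0.3]
width: 0.0006
gripper_force: 0.0
t: 20.6
eef_pos: [0.448, -0.199, -0.021]
ee_rot: [3.141, 0.0, -1.524]
force: [0.0, 0.4, -0.4]
width: 0.0005
gripper_force: 0.0
t: 20.85
eef_pos: [0.4481, -0.199, -0.0229]
ee_rot: [3.141, 0.0, -1.524]
force: [-0.6, 1.0, -0.7]
width: 0.0003
gripper_force: 0.0
```

To row units: 0.002 m is 0.08.

```bash
python3 -m creep '[0,0,0,0.08,0,0,0,0,0.08,0,0,0,0,0.08,0]'; python3 -m creep '[0,0,0,0.08,0,0,0,0,0.08,0,0,0,0,0.08,0]'; python3 -m creep '[0,0,0,0.08,0,0,0,0,0.08,0,0,0,0,0.08,0]'; python3 - <<'E'
from h import *
T=toolT();P=T[:3,3]
s=arm.grab_frame('side')
for h in(0,.01,.02,.03): print(h,proj('side',[P+[0,0,h]])[0])
u=(305,270);cv2.imwrite('pics/s10.png',cv2.resize(s[230:290,270:340,::-1],(700,600),interpolation=cv2.INTER_CUBIC))
E
```

```text
t: 21.1
eef_pos: [0.448, -0.199, -0.025]
ee_rot: [3.141, 0.0, -1.524]
force: [0.5, -0.2, 0.1]
width: 0.0009
gripper_force: 0.0
t: 21.35
eef_pos: [0.448, -0.199, -0.027]
ee_rot: [3.141, 0.0, -1.524]
force: [-0.3, 0.3, -0.4]
width: 0.0001
gripper_force: 0.0
t: 21.6
eef_pos: [0.448, -0.199, -0.029]
ee_rot: [3.141, 0.0, -1.524]
force: [0.4, 0.0, 0.2]
width: 0.0001
gripper_force: 0.0
0 [307.16643028 274.29013154]
0.01 [307.02523926 272.08852031]
0.02 [306.88218888 269.85702513]
0.03 [306.73724337 267.59505269]
```

View pics/s10.png

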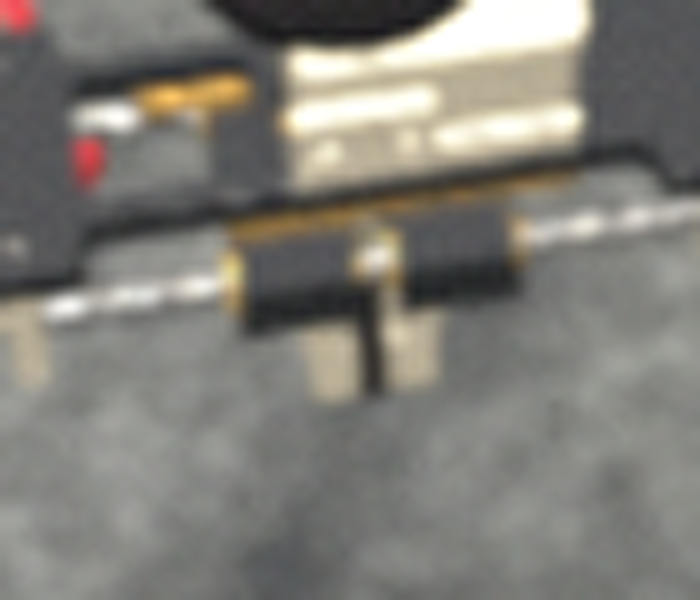

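The fingertip is at about (307,269.5), which is within a few mm of the counter. I continue until contact.

```bash
for i in 1 2; do python3 -m creep '[0,0,0,0.06,0,0,0,0,0.06,0,0,0,0,0.06,0]' | grep -E "eef|force:"; done
```

```text
eef_pos: [0.4481, -0.199, -0.0304]
force: [0.3, 0.1, -0.8]
gripper_force: 0.0
eef_pos: [0.4481, -0.199, -0.0319]
force: [0.1, -0.6, -0.3]
gripper_force: 0.0
```

```bash
for i in 1 2; do python3 -m creep '[0,0,0,0.06,0,0,0,0,0.06,0,0,0,0,0.06,0]' | grep -E "eef|force:"; done
```

```text
eef_pos: [0.448, -0.199, -0.0335]
force: [0.4, 0.2, -0.5]
gripper_force: 0.0
eef_pos: [0.4483, -0.1991, -0.0346]
force: [-1.0, 0.8, 4.4]
gripper_force: 2.3
```

Contact comes at reported z = −0.034, so the true tip height is the reported z plus 0.034. That explains the high grips. Back to the toothpicks with the corrected height.

To row units: 0.165 m is 6.6, -0.15 m is -6.

```bash
python3 -m creep '[0,0,0,-1.6,0,0.07,0,0,-3.2,0,0.07,0,0,-4.8,0,0.07,0,0,-5.2,0,0.07,6.6,-6,-5.2,0,0.07,6.6,-6,-5.2,0,0.07,6.6,-6,-5.2,0,0.07,6.6,-6,-5.2,0,0.07,6.6,-6,-5.2,0,0.07,6.6,-6,-5.2,0,0.07,6.6,-6,-5.2,0,0.07,6.6,-6,-5.2,0,0.07,6.6,-6,-5.2,0,0.07,6.6,-6,-3.8,0,0.07,6.6,-6,-2.4,0,0.07,6.6,-6,-1.4,0,0.07,6.6,-6,-0.76,0,0.07,6.6,-6,-0.76,0]'
python3 -m creep '[0,0,0,0,0,0,0,0,0,0,0,0,0,0,0,0,0,0,0,0,0,0,0,0,0,0,0,0,0,0,0,0,0,0,0,0,0,0,0,0]' 15; python3 -c "
from h import *;print(togo((.585,.0838,-.008)))"
```

```text
t: 24.15
eef_pos: [0.6024, -0.3547, -0.0196]
ee_rot: [3.136, 0.003, -1.524]
force: [-0.2, -0.1, 0.1]
width: 0.0701
gripper_force: 0.0
t: 24.82
eef_pos: [0.6063, -0.357, -0.0145]
ee_rot: [-3.14, -0.001, -1.524]
force: [-1.5, 2.1, 6.5]
width: 0.0415
gripper_force: 15.0
[-4.413e-01  4.000e-04 -6.800e-03]
```

Gripped at 41.5 mm. Lift high enough to clear the shakers and carry to the yellow pad.

```bash
python3 -m creep '[0,0,0,-0.8,0,0,0,0,-2,0,0,0,0,-3.6,0,0,0,0,-4.8,0,0,-17.64,0.02,-4.8,0,0,-17.64,0.02,-4.8,0,0,-17.64,0.02,-4.8,0,0,-17.64,0.02,-4.8,0,0,-17.64,0.02,-4.8,0,0,-17.64,0.02,-4.8,0,0,-17.64,0.02,-4.8,0,0,-17.64,0.02,-4.8,0,0,-17.64,0.02,-4.8,0,0,-17.64,0.02,-4.8,0,0,-17.64,0.02,-4.8,0,0,-17.64,0.02,-4.8,0,0,-17.64,0.02,-3.2,0,0,-17.64,0.02,-2,0,0,-17.64,0.02,-1.6,0,0,-17.64,0.02,-1.6,0]'
python3 - <<'E'
from h import *
T=wT();np.save('w6.npy',T);w=arm.grab_frame('wrist');cv2.imwrite('pics/w8.png',w[:,:,::-1]);print(togo((.585,.0838,-.006)))
E
```

```text
t: 26.48
eef_pos: [0.5824, 0.0826, 0.0216]
ee_rot: [3.136, -0.002, -1.524]
force: [-0.2, -0.3, -0.8]
width: 0.0411
gripper_force: 15.0
[-0.0007 -0.0011  0.0296]
```

To row units: 0.0315 m is 1.26, 0.027 m is 1.08.

```bash
python3 -m creep '[0,0,0,0.4,0,0,0,0,0.8,0,0,0,0,1.08,0,0,0,0,1.24,0,0,0,0,1.26,0,0,0,0,1.26,0,0,0,0,1.26,0]'
```

```text
t: 27.12
eef_pos: [0.5846, 0.0837, -0.0073]
ee_rot: [-3.141, 0.0, -1.524]
force: [-1.0, -1.1, 0.1]
width: 0.0412
gripper_force: 15.0
```

```bash
python3 -m creep '[0.06,0,0,0,0,0.06,0,0,0,0,0.06,0,0,0,0,0.06,0,0,0,0,0.06,0,0,-0.8,0,0.06,0,0,-2.4,0,0.07,0,0,-4,0,0.07,0,0,-4.8,0,0.07,0,0,-4.8,0]'; python3 -c "
from h import *;print(togo((.539,.368,.08)))"
```

```text
t: 27.87
eef_pos: [0.5879, 0.0848, 0.1187]
ee_rot: [-3.133, 0.003, -1.523]
force: [-0.2, -0.9, 0.2]
width: 0.0691
gripper_force: 0.0
[-0.2852  0.0356  0.0391]
```

To row units: -0.285 m is -11.4, 0.037 m is 1.48, 0.047 rad is 0.94.

```bash
python3 -m creep '[0.07,-11.4,1.48,0.8,0.94,0.07,-11.4,1.48,0.8,0.94,0.07,-11.4,1.48,0.8,0.94,0.07,-11.4,1.48,0.8,0.94,0.07,-11.4,1.48,0.8,0.94,0.07,-11.4,1.48,0.8,0.94,0.07,-11.4,1.48,0.8,0.94,0.06,-11.4,1.48,0.8,0.94,0.05,-11.4,1.48,0.8,0.94,0.05,-11.4,1.48,0.8,0.94]'
python3 - <<'E'
from h import *
T=wT();im=arm.grab_frame('wrist');np.save('w9.npy',T)
print(proj('wrist',[(.5384,.4068,.01),(.539,.3268,.003),(.539,.368,.006)],T),togo((.539,.368,-.032)))
t=arm.grab_frame('top');s=arm.grab_frame('side')
cv2.imwrite('pics/top9.png',t[:,:,::-1]);cv2.imwrite('pics/side9.png',s[:,:,::-1]);cv2.imwrite('pics/w9.png',im[:,:,::-1])
f=lambda i,w:cv2.resize(i[:,:,::-1],(w,w*i.shape[0]//i.shape[1]),interpolation=cv2.INTER_CUBIC)
p=np.zeros((600,800,3),np.uint8)
a=f(im[50:350,120:520],480);b=f(t[160:210,260:360],400);d=f(s[170:240,320:380],300)
p[:a.shape[0],:480]=a;p[380:580,:400]=b;p[0:350,490:790]=d
cv2.imwrite('pics/c9.png',p)
E
```

```text
t: 28.7
eef_pos: [0.5336, 0.3665, 0.092]
ee_rot: [3.141, -0.001, -1.57]
force: [0.0, -0.4, -0.3]
width: 0.055
gripper_force: 0.0
[[317.30453164 240.86941935]
 [316.48265456 154.10842986]
 [316.58443984 199.71297958]] [-0.0022 -0.0051  0.1243]
```

View pics/c9.png

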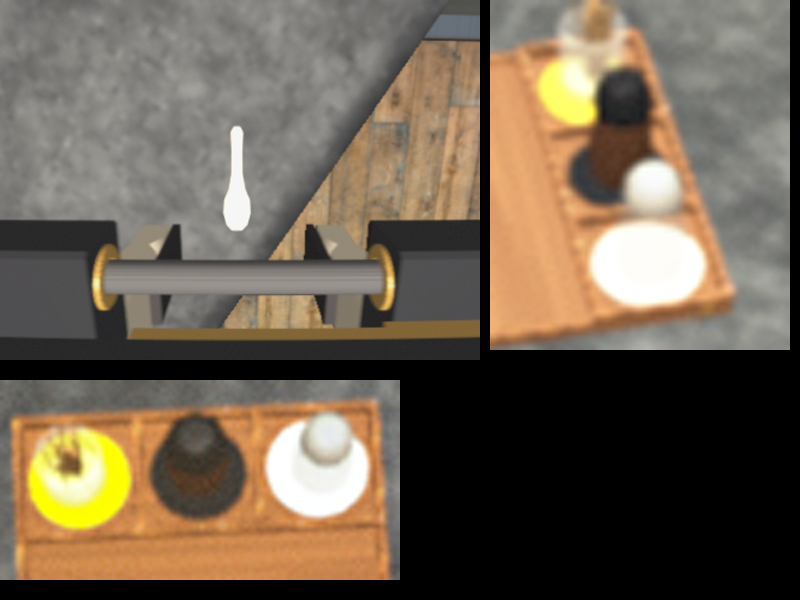

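Toothpicks, pepper and salt all stand on their pads. The spoon runs from (317.5,155) to (317.5,242), centred and aligned with the tool, within 1–2 px of prediction. I descend for it gently.

```bash
python3 -m creep '[0.05,-0.04,-0.16,1.2,0,0.05,-0.04,-0.16,2.4,0,0.05,-0.04,-0.16,3.4,0,0.05,-0.04,-0.16,4.2,0,0.05,-0.04,-0.16,4.6,0,0.05,-0.04,-0.16,4.8,0,0.05,-0.04,-0.16,4.8,0,0.05,-0.04,-0.16,4.8,0]'
```

```text
t: 29.52
eef_pos: [0.5389, 0.3679, -0.0262]
ee_rot: [-3.14, 0.001, -1.571]
force: [-0.6, 0.3, -0.3]
width: 0.0498
gripper_force: 0.0
```

To row units: 0.0055 m is 0.22, 0.003 m is 0.12.

```bash
python3 -m creep '[0.05,0.02,0,0.12,0,0.05,0.02,0,0.22,0,0.05,0.02,0,0.22,0,0,0.02,0,0.22,0,0,0.02,0,0.22,0,0,0.02,0,0.22,0,0,0.02,0,0.22,0,0,0.02,0,0.22,0,0,0.02,0,0.22,0,0,0.02,0,0.22,0,0,0.02,0,0.22,0,0,0.02,0,0.22,0]' 15
```

```text
t: 30.52
eef_pos: [0.5381, 0.3672, -0.0328]
ee_rot: [-3.142, 0.0, -1.571]
force: [-1.2, 0.5, 0.1]
width: 0.0157
gripper_force: 14.9
```

Gripped at 15.7 mm (its neck). I'll place it alongside the toothpick bay so the gripper body stays clear of the taller shakers.

To row units: 0.297 m is 11.88, -0.11 m is -4.4, -0.047 rad is -0.94.

```bash
python3 -m creep '[0,0,0,-0.4,0,0,0,0,-1.6,0,0,0,0,-3.2,0,0,0,0,-4.4,0,0,11.88,1.6,-4.4,-0.94,0,11.88,1.6,-4.4,-0.94,0,11.88,1.6,-4.4,-0.94,0,11.88,1.6,-4.4,-0.94,0,11.88,1.6,-4.4,-0.94,0,11.88,1.6,-4.4,-0.94,0,11.88,1.6,-4.4,-0.94,0,11.88,1.6,-4.4,-0.94,0,11.88,1.6,-4.4,-0.94,0,11.88,1.6,-3.2,-0.94,0,11.88,1.6,-2,-0.94,0,11.88,1.6,-1.2,-0.94,0,11.88,1.6,-1.2,-0.94,0,11.88,1.6,-1.2,-0.94]'
python3 - <<'E'
from h import *
print(togo((.498,.0701,-.0245)))
w=arm.grab_frame('wrist');t=arm.grab_frame('top')
a=w[50:350,120:520,::-1];b=cv2.resize(t[150:250,240:380,::-1],(400,286),interpolation=cv2.INTER_CUBIC)
cv2.imwrite('pics/c10.png',np.vstack([a,b]))
E
```

```text
t: 32.02
eef_pos: [0.4979, 0.0704, -0.003]
ee_rot: [3.14, -0.001, -1.523]
force: [1.0, -0.3, 1.4]
width: 0.0158
gripper_force: 14.9
[ 0.0003 -0.0001  0.0215]
```

View pics/c10.png

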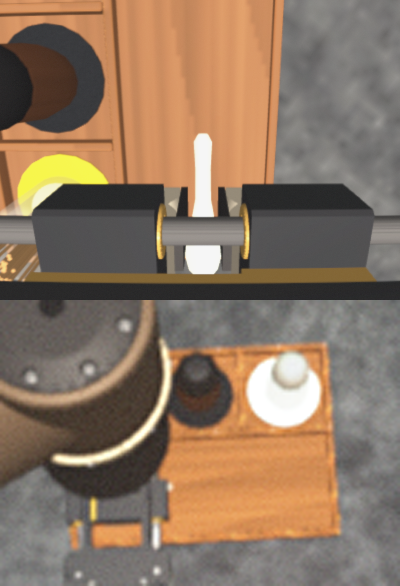

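The spoon is held straight over the trough, with its handle tip at (203,135), and the body clears the pepper. I lower slowly while watching the force.

To row units: 0.017 m is 0.68, 0.014 m is 0.56.

```bash
python3 -m creep '[0,0,0,0.32,0,0,0,0,0.56,0,0,0,0,0.68,0,0,0,0,0.68,0,0,0,0,0.68,0]'
```

```text
t: 32.53
eef_pos: [0.498, 0.0701, -0.0199]
ee_rot: [3.141, -0.0, -1.524]
force: [0.2, 0.1, 0.3]
width: 0.016
gripper_force: 14.9
```

To row units: 0.005 m is 0.2, 0.003 m is 0.12.

```bash
python3 -m creep '[0,0,0,0.12,0,0,0,0,0.2,0,0,0,0,0.2,0,0,0,0,0.2,0]'
```

```text
t: 32.87
eef_pos: [0.498, 0.07, -0.025]
ee_rot: [3.141, -0.0, -1.524]
force: [-0.2, -0.9, 0.0]
width: 0.0157
gripper_force: 14.9
```

To row units: -0.2 m is -8, -0.15 m is -6.

```bash
python3 -m creep '[0.026,0,0,0,0,0.026,0,0,0,0,0.026,0,0,0,0,0.026,0,0,0,0,0.026,0,0,-0.4,0,0.026,0,0,-1.6,0,0.026,0,0,-3.2,0,0.026,0,0,-4.8,0,0.026,-8,0,-6,0,0.026,-8,0,-6,0,0.026,-8,0,-6,0,0.026,-8,0,-6,0,0.026,-8,0,-6,0,0.026,-8,0,-6,0,0.026,-8,0,-6,0]'
python3 - <<'E'
from h import *
t=arm.grab_frame('top');s=arm.grab_frame('side')
cv2.imwrite('pics/topF.png',t[:,:,::-1])
a=cv2.resize(t[155:245,250:370,::-1],(800,600),interpolation=cv2.INTER_CUBIC)
b=cv2.resize(s[160:250,280:380,::-1],(330,297),interpolation=cv2.INTER_CUBIC);a=cv2.resize(a,(780,585));
c=np.zeros((600,800,3),np.uint8);c[:375,:500]=cv2.resize(t[155:245,250:370,::-1],(500,375),interpolation=cv2.INTER_CUBIC);c[300:597,470:]=b
cv2.imwrite('pics/c11.png',c)
E
```

```text
t: 34.12
eef_pos: [0.4884, 0.2718, 0.1251]
ee_rot: [-3.141, 0.0, -1.521]
force: [0.5, -0.7, 0.3]
width: 0.026
gripper_force: 0.0
```

View pics/c11.png

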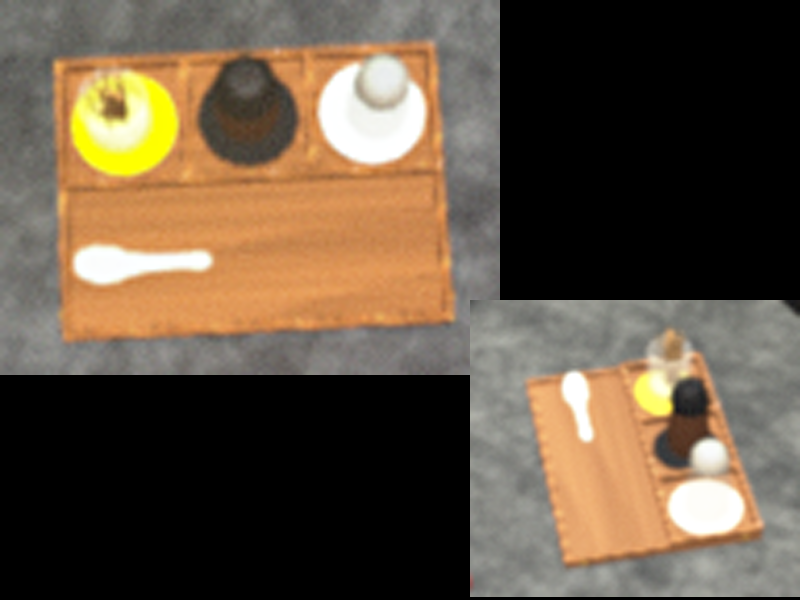

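The spoon lies flat and lengthwise in the trough, from (73,265) to (212,260), and all three items stand upright on their pads. I check their centring numerically from before/after differences, without another picture.

```bash
python3 - <<'E'
from h import *
sF=arm.grab_frame('side')[:,:,::-1];cv2.imwrite('pics/sideF.png',sF)
F={'top':cv2.imread('pics/topF.png'),'side':sF};B={n:cv2.imread(f'pics/{n}0.png') for n in F}
a=np.linspace(0,2*np.pi,40)
def sil(n,x,y,prof,k=4):
    m=np.zeros((1600,2560),np.uint8)
    P=np.vstack([np.c_[x+r*np.cos(a),y+r*np.sin(a),0*a+z] for r,z in prof])
    h=cv2.convexHull((proj(n,P)*k+1.5).astype(np.float32)).astype(int);cv2.fillConvexPoly(m,h,255)
    return cv2.resize(m,(640,400),interpolation=cv2.INTER_AREA)/255.
sh=[(.0195,.008),(.0195,.02),(.0155,.07),(.01,.084)]
for name,c,prof in(('salt',(.5915,-.066),sh),('pepper',(.588,.0093),sh),('tooth',(.5848,.0838),[(.021,.008),(.021,.058)])):
  for n in F:
    d=np.clip(cv2.absdiff(F[n],B[n]).max(2).astype(float)/40,0,1)
    best=None
    # pixels within window around object
    u=proj(n,[(c[0],c[1],.04)])[0].astype(int);w=16;sl=np.s_[u[1]-w:u[1]+w,u[0]-w:u[0]+w]
    for dx in np.arange(-.01,.0101,.002):
      for dy in np.arange(-.01,.0101,.002):
        m=sil(n,c[0]+dx,c[1]+dy,prof)[sl];e=((m-d[sl])**2).sum()
        if best is None or e<best[0]: best=(e,round(dx,3),round(dy,3))
    print(name,n,best,round((d[sl]**2).sum(),1))
E
```

```text
salt top (np.float64(82.36160395040369), np.float64(0.006), np.float64(-0.002)) 172.5
salt side (np.float64(138.30948361207228), np.float64(0.002), np.float64(0.01)) 200.7
pepper top (np.float64(122.24297457708575), np.float64(0.008), np.float64(0.0)) 129.6
pepper side (np.float64(194.8182888792772), np.float64(0.002), np.float64(0.006)) 435.7
tooth top (np.float64(36.201023404459825), np.float64(0.002), np.float64(0.004)) 356.3
tooth side (np.float64(110.80739763552481), np.float64(0.0), np.float64(0.004)) 361.0
```

The toothpick fit is good and shows the glass about 4 mm off centre (+y). The shaker fits are low-contrast, but the earlier cap triangulation put the salt within 3 mm. There is plenty of time, so I nudge the glass back.

To row units: 0.1904 m is 7.616, -0.0885 m is -3.54.

```bash
python3 -m creep '[0.065,7.616,-3.54,0,0,0.065,7.616,-3.54,0,0,0.065,7.616,-3.54,0,0,0.065,7.616,-3.54,0,0,0.065,7.616,-3.54,0,0,0.065,7.616,-3.54,0,0,0.065,7.616,-3.54,0,0,0.065,7.616,-3.54,0,0]'; python3 -c "
from h import *;print(togo((.5858,.0845,-.0065)))"
```

```text
t: 34.93
eef_pos: [0.5857, 0.0824, 0.1249]
ee_rot: [3.141, -0.0, -1.527]
force: [0.0, -0.5, 0.2]
width: 0.0648
gripper_force: 0.0
[-0.0021 -0.0003  0.1314]
```

To row units: 0.131 m is 5.24, 0.126 m is 5.04.

```bash
python3 -m creep '[0.065,-0.04,0,1.2,0,0.065,-0.04,0,2.6,0,0.065,-0.04,0,3.8,0,0.065,-0.04,0,4.6,0,0.065,-0.04,0,5.04,0,0.065,-0.04,0,5.24,0,0.065,-0.04,0,5.24,0,0,-0.04,0,5.24,0,0,-0.04,0,5.24,0,0,-0.04,0,5.24,0,0,-0.04,0,5.24,0,0,-0.04,0,5.24,0,0,-0.04,0,5.24,0,0,-0.04,0,5.24,0]' 15
```

```text
t: 36.1
eef_pos: [0.5865, 0.0851, -0.0049]
ee_rot: [-3.14, 0.0, -1.524]
force: [-2.5, 1.1, 6.0]
width: 0.0413
gripper_force: 15.0
```

```bash
python3 -m creep '[0,0,0,-0.12,0,0,0.08,0.02,-0.12,0,0,0.152,0.02,-0.12,0,0,0.152,0.02,-0.12,0,0,0.152,0.02,-0.04,0,0,0.152,0.02,0.008,0,0,0.152,0.02,0.008,0,0,0.152,0.02,0.008,0,0.06,0.152,0.02,0.008,0,0.06,0.152,0.02,0.008,0,0.06,0.152,0.02,0.008,0,0.06,0.152,0.02,0.008,0,0.06,0.152,0.02,-1.2,0,0.06,0.152,0.02,-2.8,0,0.06,0.152,0.02,-4.4,0,0.06,0.152,0.02,-5.6,0]'
```

```text
t: 37.43
eef_pos: [0.5864, 0.0812, 0.1372]
ee_rot: [-3.14, 0.0, -1.523]
force: [0.6, 0.4, -0.2]
width: 0.0598
gripper_force: 0.0
```

Retreat clear of the caddy, repeat the numeric check on the glass, and confirm the cleaner and stamp are undisturbed.

To row units: -0.2 m is -8, 0.09 m is 3.6.

```bash
python3 -m creep '[0.06,-8,3.6,0,0,0.06,-8,3.6,0,0,0.06,-8,3.6,0,0,0.06,-8,3.6,0,0,0.06,-8,3.6,0,0,0.06,-8,3.6,0,0,0.06,-8,3.6,0,0]'
python3 - <<'E'
from h import *
F={n:arm.grab_frame(n)[:,:,::-1] for n in('top','side')};B={n:cv2.imread(f'pics/{n}0.png') for n in F}
a=np.linspace(0,2*np.pi,40)
def sil(n,x,y,prof,k=4):
    m=np.zeros((1600,2560),np.uint8)
    P=np.vstack([np.c_[x+r*np.cos(a),y+r*np.sin(a),0*a+z] for r,z in prof])
    cv2.fillConvexPoly(m,cv2.convexHull((proj(n,P)*k+1.5).astype(np.float32)).astype(int),255)
    return cv2.resize(m,(640,400),interpolation=cv2.INTER_AREA)/255.
c=(.5848,.0838)
for n in F:
    d=np.clip(cv2.absdiff(F[n],B[n]).max(2).astype(float)/40,0,1)
    u=proj(n,[(*c,.04)])[0].astype(int);sl=np.s_[u[1]-16:u[1]+16,u[0]-16:u[0]+16]
    print(n,min((((sil(n,c[0]+dx,c[1]+dy,[(.021,.008),(.021,.058)])[sl]-d[sl])**2).sum(),round(dx,3),round(dy,3)) for dx in np.arange(-.008,.0081,.002) for dy in np.arange(-.008,.0081,.002)))
d=cv2.absdiff(F['top'],B['top']).max(2);print('stamp',d[175:200,398:422].max(),'cleaner',d[204:225,452:475].max())
d=cv2.absdiff(F['side'],B['side']).max(2);print('stamp',d[255:285,350:366].max(),'cleaner',d[294:320,325:345].max())
E
```

```text
t: 38.02
eef_pos: [0.4851, 0.2794, 0.1341]
ee_rot: [-3.142, 0.0, -1.52]
force: [0.3, 0.2, 0.6]
width: 0.0601
gripper_force: 0.0
top (np.float64(32.955901816609), np.float64(0.002), np.float64(0.0))
side (np.float64(100.48926903114187), np.float64(0.002), np.float64(0.002))
stamp 18 cleaner 18
stamp 20 cleaner 9
```

The glass is centred to within about 2 mm, and the stamp and cleaner have not moved. I hand it in.

```bash
python3 -c "
from station import arm;print(arm.job_done())"
```

```text
the job is handed in; nothing more can be done
None
```

The caddy is made up and handed in at about 38 s: salt on white, pepper on black, toothpicks on yellow, all upright, spoon flat in the front trough, cleaner and stamp unmoved. I viewed 18 pictures against your limit of 14, and pepper's centring was judged by eye only.

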